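# Clear the chips and hold the hardness probe on the marked spot

### The job

Wipe all four metal chips off the clamped plate into its tray with the scraper block, not with the fingers, and set the block down off the plate. Then take the hardness probe from its stand and hold it upright with its tip inside the blue ring on the plate, pressing gently until the sprung tip is about half way in, never hard against its stop. Finish while holding it there, still and in your grip; leave everything else on the bench alone.

Things in the scene. Friction and masses are not known exactly. Their poses are not given: they have to be found in the camera images.
- fixture: Grey sheet-metal chip tray fixed to the table, 170 (its x) x 280 (its y) mm, lip 18 mm high, floor 2 mm; origin at the centre of its underside, on the table. The plate is clamped over its middle, leaving an open gutter round it: 65 mm wide and empty at the two y ends, 40 mm wide on the x sides, where four low clamps stand, their tops 9 mm below the plate's face.
- plate: Clamped bright steel plate, 90 (x) x 150 (y) x 16 mm, axes as the tray's, over the tray's centre; origin at the centre of its underside, 28 mm above the table. Its top face is flat, level and 44 mm above the table.
- mark: Blue paint-marker ring on the plate's top face, 19 mm across, 14 mm inside, with a dot at its centre. Origin at the dot, on the face (44 mm above the table). Paint only, no thickness. Its place on the plate varies; chips may cover it.
- chip_1: Curled metal chip, about 16-20 x 10 x 10 mm, 10 g, lying loose on the plate; origin at the centre of its underside as it lies at the start.
- chip_2: Curled metal chip, about 16-20 x 10 x 10 mm, 10 g, lying loose on the plate; origin at the centre of its underside as it lies at the start.
- chip_3: Curled metal chip, about 16-20 x 10 x 10 mm, 10 g, lying loose on the plate; origin at the centre of its underside as it lies at the start.
- chip_4: Curled metal chip, about 16-20 x 10 x 10 mm, 10 g, lying loose on the plate; origin at the centre of its underside as it lies at the start.
- scraper: Scraper block standing on the table: white nylon sole 100 (its x) x 28 (y) x 9 mm, on it a wooden grip 84 (x) x 22 (y) mm that reaches 44 mm above the sole's underside. Origin at the centre of the underside. Grip it across y, on the wood; push it along its y to wipe a 100 mm wide strip.
- stand: Black probe stand, fixed, 80 x 80 mm foot and a 56 x 56 mm block, top 55 mm above the table, with an upright round hole, 22 mm in diameter, down its middle. Origin at the centre of the underside. Stand and scraper may have changed sides.
- probe: Hardness probe, upright in the stand at the start, 0.17 kg. z runs up the barrel; origin at the centre of the nose's lower end, 25 mm above the table. Steel nose 18 mm in diameter, 30 mm long, inside the stand's hole; above it the grey barrel, 26 mm in diameter, 30 to 110 mm above the origin. A brass sprung tip, 6 mm thick with a round end, stands out 12 mm below the nose.
- tip_end (a point): End of the probe's sprung tip, on the probe's axis; 12 mm below the probe's origin when out.
- probe_tip (a joint): How far the sprung tip is pushed into the nose, m: 0 fully out, 0.010 at the hard stop. The spring needs about 1.8 N to start, 4 N at 0.005 (half way, where a red line round the tip reaches the nose) and 6.3 N at 0.010.
- oil_can: Bystander: yellow oil can, 56 mm wide, 125 mm tall; leave it alone. Origin at the centre of the underside.
- glue_bottle: Bystander: white bottle with red cap, 32 mm wide, 92 mm tall; leave it alone. Origin at the centre of the underside.
- compound_brown: Bystander: bar of brown polishing compound, 35x100x33 mm; leave it alone. Origin at the centre of the underside.
- compound_green: Bystander: bar of green polishing compound, 35x60x33 mm; leave it alone. Origin at the centre of the underside.
- paste_tin: Bystander: open tin of pink paste, 65 mm wide, 28 mm tall; leave it alone. Origin at the centre of the underside.
- flange_1: Bystander: light grey clamping flange, 47 mm wide, 9 mm thick; leave it alone. Origin at the centre of the underside.
- caliper: Bystander: digital caliper, 200 mm long; leave it alone. Origin at the centre of the underside.
Things that resemble listed ones, but are neither listed nor needed, are in the scene too. What is shaped like the probe but purple is not meant. Leave any orange look-alike of the scraper alone.

How it is judged:
On the way, in this order (a step that is already met when the one before it is completed fails the run):
1. all four chips are off the plate, down in the tray, with the scraper block still gripped (height (world z) of each of chip_1, chip_2, chip_3, chip_4 below 0.03 m and x of chip_1 in the frame of fixture between -0.085 and 0.085 m and y of chip_1 in the frame of fixture between -0.14 and 0.14 m and x of chip_2 in the frame of fixture between -0.085 and 0.085 m and y of chip_2 in the frame of fixture between -0.14 and 0.14 m and x of chip_3 in the frame of fixture between -0.085 and 0.085 m and y of chip_3 in the frame of fixture between -0.14 and 0.14 m and x of chip_4 in the frame of fixture between -0.085 and 0.085 m and y of chip_4 in the frame of fixture between -0.14 and 0.14 m and contact force between the fingers and scraper above 1 N), for 0.1 s.
2. the scraper block is set down off the plate and let go (height (world z) of scraper below 0.025 m and contact force between the fingers and scraper below 0.1 N and contact force between scraper and plate below 0.1 N and linear speed of scraper below 0.02 m/s), for 0.2 s.
At the end, for the whole second after the job is handed in: Chips in the tray, below the plate's face; scraper block let go, at rest, off the plate; probe gripped, still, within 5 degrees of upright, tip in the ring (within 7 mm of the dot), touching the plate with 1.5 to 9 N, pushed in 2.5 to 8 mm of 10 (all of step 2 and height (world z) of each of chip_1, chip_2, chip_3, chip_4 below 0.03 m and x of chip_1 in the frame of fixture between -0.085 and 0.085 m and y of chip_1 in the frame of fixture between -0.14 and 0.14 m and x of chip_2 in the frame of fixture between -0.085 and 0.085 m and y of chip_2 in the frame of fixture between -0.14 and 0.14 m and x of chip_3 in the frame of fixture between -0.085 and 0.085 m and y of chip_3 in the frame of fixture between -0.14 and 0.14 m and x of chip_4 in the frame of fixture between -0.085 and 0.085 m and y of chip_4 in the frame of fixture between -0.14 and 0.14 m and horizontal distance between tip_end and mark below 0.007 m and angle between probe's own z axis and vertical below 0.09 rad and value of joint probe_tip between 0.0025 and 0.008 m and contact force between probe and plate between 1.5 and 9 N and contact force between the fingers and probe above 1 N and linear speed of probe below 0.01 m/s); the arm keeps its last pose, push and grip.
It fails at once if the probe is pressed hard on the plate (over 15 N) (contact force between probe and plate above 15 N).
It fails at once if a chip is pushed with the fingers (contact force between the fingers and chip_1 above 0.5 N or contact force between the fingers and chip_2 above 0.5 N or contact force between the fingers and chip_3 above 0.5 N or contact force between the fingers and chip_4 above 0.5 N).
It fails at once if a bystander is moved by more than 3 cm (distance of any of oil_can, glue_bottle, compound_brown, compound_green, paste_tin, flange_1, caliper from where it was at the start of the episode above 0.03 m).
It also fails if it takes over 72 s, if anything falls off the work surface, if the arm or the gripper's body presses on something with over 40 N, if the wrist force passes 120 N, or if a joint passes its speed limit or range.

### The arm

A 7-joint arm with a two-finger parallel gripper is mounted at the origin on a cart in front of the work surface, level with it; the furniture and walls round the work are solid. World frame = base frame: x ahead of the robot, y to its left, z up, the work surface at z = 0. Lengths are in m, angles in rad, forces in N, time in s.
With the tool pointing down it reaches from about 0.4 to 0.85 m from the base axis. Payload 10.4 kg.
Tool frame: the origin (TCP) lies at the very end of the fingers, on their centre line; the grasp point (between the pads) lies 19 mm behind it (pinch_z is the x of the grasp point in the tool frame, in m); x points along the fingers, z is the direction in which the jaws open and shut, and the axes are right-handed (so a half turn about x gives the same grasp; the last joint's range is limited). The gripper opens to 87 mm and grips with 3 to 60 N. Pads are 19 mm wide; open, the fingers measure 117 mm over their backs; the gripper's body (75 mm by 190 mm) begins 51 mm behind the grasp point.
Start: joints at [-1.131, 0.332, -0.065, 1.46, 0.022, 1.35, -0.088], TCP at [0.279, 0.559, 0.223] pointing down, gripper open.
Joint ranges: [-2.6, 2.6], [-0.5, 2.12], [-1.47, 1.34], [0.16, 2.42], [-1.27, 4.41], [0.06, 2.06], [-2.6, 2.6]. Speed limits (rad/s): [2.22, 2.22, 2.79, 2.79, 3.14, 3.14, 3.14].

### API

Orientations are given as a unit quaternion [w, x, y, z].
In Python, from bench import state, snapshot, get_calibration, finish_job, search_frame, pinch_z gives the robot as it stands. The module is installed in compiled form; this text tells all that it offers.
- The arm moves only by the tool apply_moves, never from a script. Its argument "commands" is a list of rows, each a list of 3 entries, a list of its own where there are three numbers: the shift along the tool's x, y, z in cm, then the turn, a rotation vector about the tool's x, y, z in rad, then the closure, from 0 (fully open) to 1 (shut). A call has 1 to 12 rows; each row is the pose to reach, as a shift and turn from the pose measured when the call began, along the tool's axes at that moment; what a row does not reach only later rows make up. A row lasts 1/8 s, in which the tool goes at most 62.5 mm and 10.7 degrees, less where a joint would pass 70% of its speed; a pose out of reach is approached as far as the arm can. A call with a gripper value outside its range is refused whole. The fingers move at their own pace and stop on an object; "grip_force" is the grip in N (left out, the last holds). Time passes only in rows, so rows that repeat a pose let the fingers close. It gives the time, the measured TCP pose, the force and the opening at its end, in the units of the state.
- state(): the state, without advancing time (a new reading comes with each control period).
- snapshot(name): name is "side" or "top" or "wrist"; returns the picture (420x560x3 uint8, blue, green, red); there is no depth.
- get_calibration(name): a dict with "vfov" (degrees; the focal length in pixels is half the picture's height over the tangent of half this angle, whatever the lens; pixels are square), "cx", "cy" (the principal point, pixels), "R" (3x3) and "t" (3): a world point X has camera coordinates R X + t. Camera axes: x right, y down, z forward; pixel columns grow to the right and rows downward; lengths in m; the calibration is good to about 2 mm. A picture is of the moment at which its call begins: read the wrist's pose just before it. get_calibration takes no time and is no camera call; for the wrist camera it gives the pose at the moment of the call.
- finish_job(): hands the job in, once; it reports no verdict.
Trained networks look in the newest picture that a camera, given by its name, has taken for a name from the list of things; names that differ only in an ending like _2 or _b are one class to them, and where a whole thing is asked for, a point or a joint stands for the part that bears it (a point fixed in the world has none). Each returns a list of dicts, best first, with "p" (0 to 1); they miss things now and then, are a little off and sometimes report something else, mostly with a low value. They report only what shows in the picture. A call takes as long as a camera call. They do not tell look-alikes from the thing itself.
- search_frame(camera, target): "rect" ([left, top, right, bottom] in pixels, round what is visible of it).
The state is a dict: "time_s": time; "qpos": joint angles; "joint_velocities": joint speeds; "joint_torque": joint torques, N m; "eef_pos": TCP position; "tcp_rot": TCP orientation; "wrist_force": force on the tool from outside, world axes, zero at the start; "moment": the same for the moment, N m; "grip_width": opening from 0.0 (shut) to 1.0 (fully open).
Only numpy, scipy, OpenCV 4.12 (cv2) and the standard library are available. Lean on these libraries where they do the work, as an engineer would, in place of code of your own. Each camera call takes 0.05 s, during which the arm holds its last target.

## Working session

There is one attempt and no reset: what is moved stays moved. The work goes in short steps, Python scripts to look and compute and a tool call to move; the robot and the scene stay as the last step left them, time stands still between calls to the robot, and variables do not carry over. Pictures are saved under pics/ and viewed, and the job is handed in when it is done.

Besides the shell and the picture viewer there is one more tool, called after "Emit:" by a JSON object that holds its "fn" and its "kwargs". apply_moves: Moves the arm, as the interface text tells. Its arguments: {"type":"object","properties":{"commands":{"type":"array","items":{"type":"array"}},"grip_force":{"type":"number"}},"required":["commands"]}

```bash
mkdir -p pics; ls; python3 - <<'E'
from bench import *
import cv2
s=state();print(s)
for n in ["side","top","wrist"]:
    im=snapshot(n);cv2.imwrite(f"pics/{n}0.png",im);c=get_calibration(n);print(n,c)
print(pinch_z)
E
```

```text
pics
{'time_s': 0.0, 'qpos': array([-1.13060634,  0.33287477, -0.06468895,  1.4609783 ,  0.02161822,
        1.34986408, -0.08851719]), 'joint_velocities': array([ 1.27249763e-04, -2.81452230e-04, -1.57775265e-03, -3.46186885e-05,
        7.87014229e-04, -3.08494822e-04, -1.76049423e-03]), 'joint_torque': array([ 8.76369832e-04, -6.23266697e+01,  2.52487266e-02, -3.89883327e+01,
       -6.12802966e-02,  3.97888420e-02,  1.32743426e-04]), 'eef_pos': array([0.27887079, 0.55889715, 0.22173444]), 'tcp_rot': array([ 0.60092928, -0.37229682,  0.60175408,  0.37171374]), 'wrist_force': array([ 0.46582755, -0.47583186,  0.72822547]), 'moment': array([-0.01309292, -0.02131224,  0.05001898]), 'grip_width': 0.9993354992639771}
side {'vfov': 47.08591244898572, 'cx': 279.8496580037228, 'cy': 208.8200741706404, 'R': array([[ 0.94645403, -0.32283656,  0.00115271],
       [-0.19576136, -0.57674191, -0.79312436],
       [ 0.25671435,  0.75043009, -0.60905863]]), 't': array([-0.52981499,  0.16786785,  1.09894734])}
top {'vfov': 43.07931553557847, 'cx': 283.52144068825515, 'cy': 204.00903200161977, 'R': array([[ 0.00225064, -0.9999903 , -0.00378539],
       [-0.99517657, -0.00186852, -0.09808212],
       [ 0.09807409,  0.00398788, -0.99517113]]), 't': array([0.02433646, 0.56681631, 1.5085934 ])}
wrist {'vfov': 64.4329123051208, 'cx': 281.5399546475047, 'cy': 205.92474984941617, 'R': array([[ 4.46012887e-01,  8.95026138e-01, -8.46578233e-04],
       [ 8.57357303e-01, -4.26969705e-01,  2.87463608e-01],
       [ 2.56925979e-01, -1.28938294e-01, -9.57791187e-01]]), 't': array([-0.62510487, -0.03543627,  0.39127177])}
-0.0187
```

View pics/side0.png

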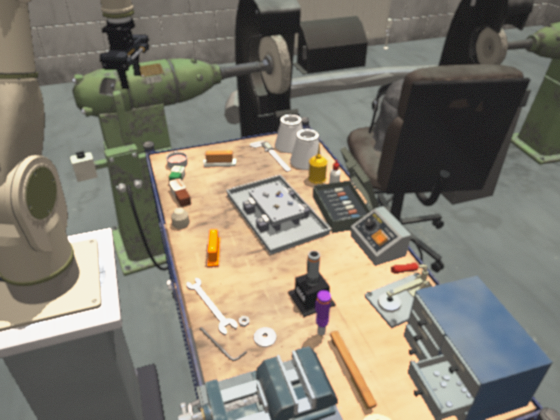

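View pics/top0.png

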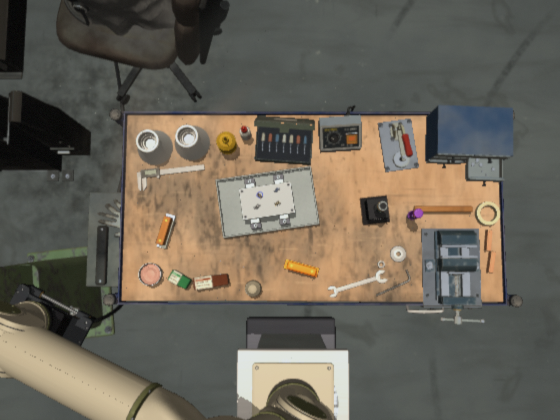

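View pics/wrist0.png

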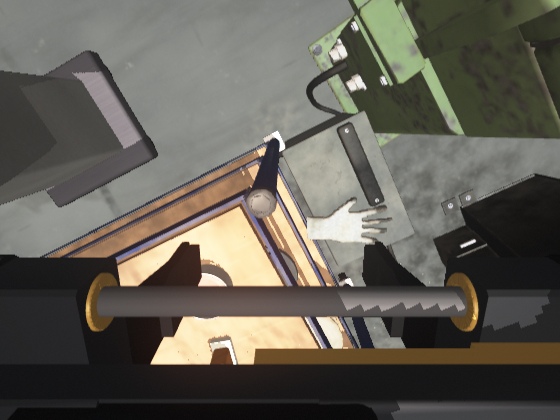

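```bash
cat > h.py <<'E'
import numpy as np,cv2
from bench import *
def K(c):
    f=210/np.tan(np.radians(c["vfov"])/2);return f,c["cx"],c["cy"]
def proj(c,X):
    f,cx,cy=K(c);P=np.atleast_2d(X)@np.array(c["R"]).T+c["t"]
    return np.c_[P[:,0]/P[:,2]*f+cx,P[:,1]/P[:,2]*f+cy]
def ray(c,uv,z):
    f,cx,cy=K(c);R=np.array(c["R"]);o=-R.T@c["t"]
    uv=np.atleast_2d(uv).astype(float)
    d=np.c_[(uv[:,0]-cx)/f,(uv[:,1]-cy)/f,np.ones(len(uv))]@R
    return o+d*((z-o[2])/d[:,2])[:,None]
def crop(im,x0,y0,x1,y1,s,name):
    cv2.imwrite(name,cv2.resize(im[y0:y1,x0:x1],None,fx=s,fy=s,interpolation=cv2.INTER_CUBIC))
E
python3 - <<'E'
from h import *
im=cv2.imread("pics/top0.png")
crop(im,130,160,330,300,4,"pics/c1.png")
im2=cv2.imread("pics/side0.png")
crop(im2,150,130,350,270,4,"pics/c2.png")
a=im[190:240,350:430];b=im2[240:340,280:340]
crop(im2,270,230,350,340,5,"pics/c3.png")
snapshot("top")
for t in ["scraper","probe","stand","plate","fixture","mark","chip_1"]:
    print(t,[(np.round(d["rect"],1).tolist(),round(d["p"],2)) for d in search_frame("top",t)])
snapshot("side")
for t in ["scraper","probe","stand","mark","chip_1"]:
    print(t,[(np.round(d["rect"],1).tolist(),round(d["p"],2)) for d in search_frame("side",t)])
E
```

```text
scraper [([285.7, 263.3, 318.1, 279.7], 0.68), ([157.8, 213.7, 177.8, 248.7], 0.58)]
probe [([403.5, 208.2, 423.0, 223.1], 0.63), ([373.6, 201.4, 385.2, 213.0], 0.48), ([361.8, 197.4, 389.9, 229.1], 0.4)]
stand [([362.4, 198.0, 392.0, 224.7], 0.75)]
plate [([239.6, 184.8, 294.2, 219.8], 0.7), ([374.0, 201.3, 389.5, 211.3], 0.4)]
fixture [([217.5, 166.8, 317.8, 236.9], 0.89)]
mark []
chip_1 [([390.3, 244.1, 405.9, 269.0], 0.4)]
scraper [([203.9, 148.8, 236.4, 163.6], 0.79), ([206.5, 227.5, 217.8, 267.0], 0.58)]
probe [([314.8, 291.0, 328.0, 334.7], 0.74), ([303.7, 252.2, 320.2, 288.7], 0.63)]
stand [([287.4, 274.2, 333.2, 317.6], 0.97)]
mark []
chip_1 [([226.4, 173.5, 330.1, 254.6], 0.17)]
```

View pics/c1.png

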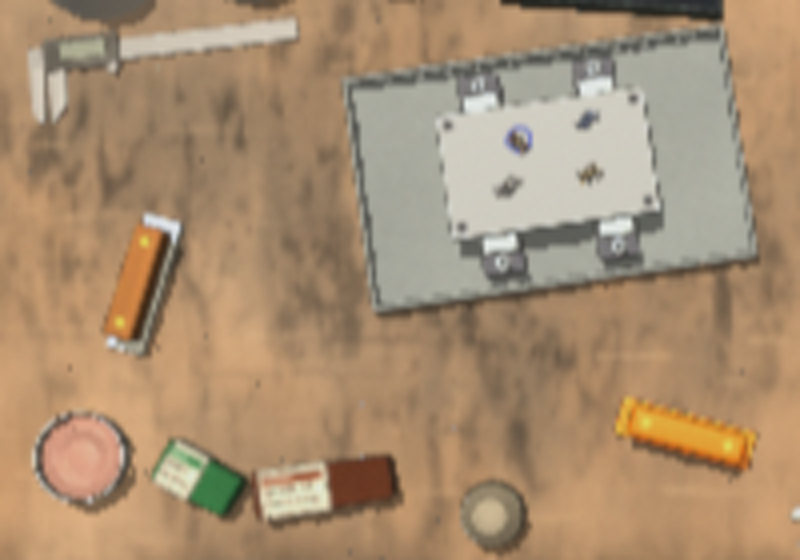

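View pics/c2.png

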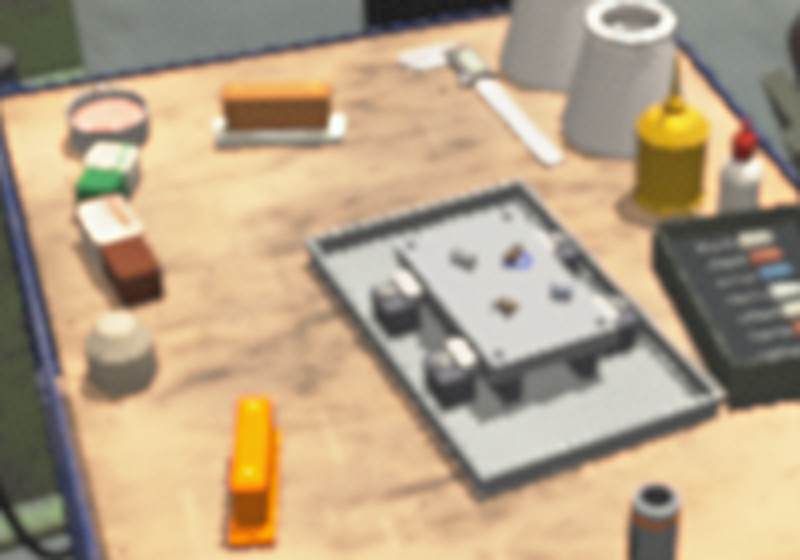

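View pics/c3.png

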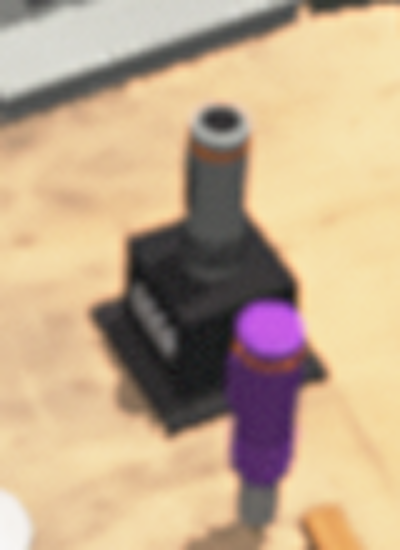

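```bash
cat > m1.py <<'E'
from h import *
from scipy.optimize import least_squares
ct=get_calibration("top");cs=get_calibration("side")
o=np.array([130,160]);o2=np.array([150,130])
plT=np.array([(436,116),(643,88),(662,212),(455,240)])/4+o
trT=np.array([(346,80),(722,30),(757,258),(378,310)])/4+o
print("plate",ray(ct,plT,.044).round(3).tolist());print("tray",ray(ct,trT,.018).round(3).tolist())
# corner order: (+x,+y),(+x,-y),(-x,-y),(-x,+y)
sg=np.array([(1,1),(1,-1),(-1,-1),(-1,1)])
P=np.c_[sg*[.045,.075],np.full(4,.044)];T=np.c_[sg*[.085,.140],np.full(4,.018)]
def W(p,X):
    c,s=np.cos(p[2]),np.sin(p[2]);return np.c_[p[0]+c*X[:,0]-s*X[:,1],p[1]+s*X[:,0]+c*X[:,1],X[:,2]]
r=least_squares(lambda p:np.r_[(proj(ct,W(p,P))-plT).ravel(),(proj(ct,W(p,T))-trT).ravel()],[.55,0.05,.1])
print(r.x,np.abs(r.fun).max(),(r.fun.reshape(-1,2)).round(1).tolist())
# side check
print("side tray",proj(cs,W(r.x,T)).round(1).tolist())
print("ring",ray(ct,np.array([519,138])/4+o,.044), ray(cs,np.array([521,260])/4+o2,.044))
# scraper wood top rect corners (z=.044)
w=np.array([(137,226),(170,233),(134,344),(104,334)])/4+o
print("wood",ray(ct,w,.044).round(3).tolist())
# sole ends side (z .009 top)
print("probe top", ray(ct,[379.4,207.2],.135),ray(cs,np.array([219,122])/5+[270,230],.135))
s=state();print(s["eef_pos"],s["tcp_rot"],pinch_z)
E
python3 m1.py
python3 - <<'E'
from h import *
crop(cv2.imread("pics/top0.png"),345,180,435,240,8,"pics/c4.png")
crop(cv2.imread("pics/top0.png"),145,205,190,255,10,"pics/c5.png")
E
```

```text
plate [[0.608, 0.153, 0.044], [0.629, 0.005, 0.044], [0.539, -0.009, 0.044], [0.519, 0.139, 0.044]]
tray [[0.638, 0.221, 0.018], [0.675, -0.053, 0.018], [0.508, -0.078, 0.018], [0.47, 0.196, 0.018]]
[0.57340381 0.07175755 0.14079641] 0.8827831445755976 [[0.3, 0.3], [0.4, 0.1], [0.0, 0.0], [-0.4, 0.3], [-0.3, -0.0], [0.6, -0.7], [0.3, -0.2], [-0.9, 0.2]]
side tray [[280.6, 175.0], [330.7, 229.6], [270.4, 250.1], [226.8, 190.1]]
ring [[0.59240875 0.09356444 0.044     ]] [[0.59283228 0.09369712 0.044     ]]
wood [[0.529, 0.366, 0.044], [0.524, 0.342, 0.044], [0.445, 0.366, 0.044], [0.452, 0.387, 0.044]]
probe top [[ 0.54809353 -0.23211718  0.135     ]] [[ 0.5499708 -0.2414181  0.135    ]]
[0.2790188  0.5592928  0.22261865] [ 0.60137027 -0.37199987  0.60128455  0.37205751] -0.0187
```

View pics/c4.png

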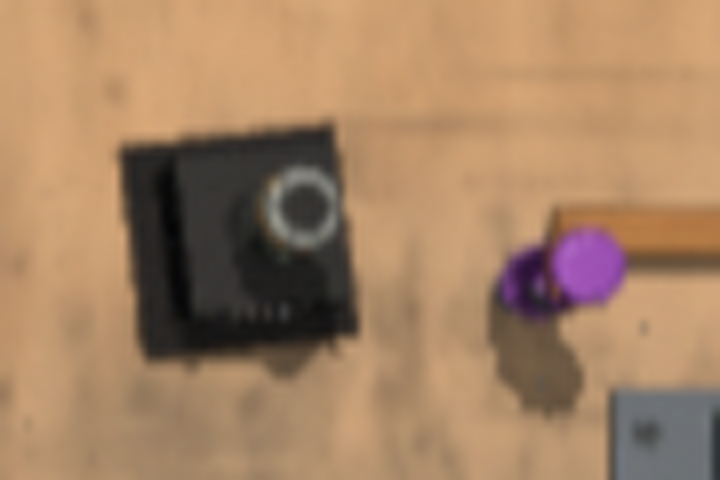

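View pics/c5.png

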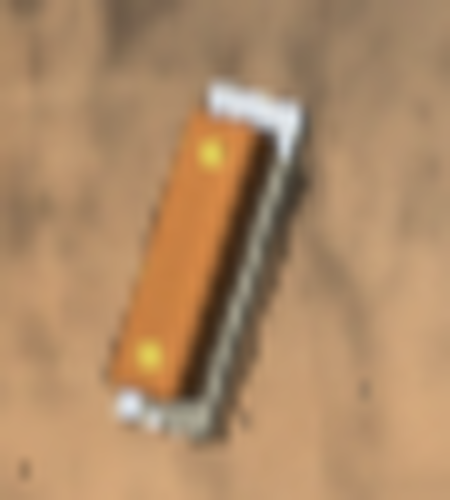

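```bash
python3 - <<'E'
from h import *
from scipy.spatial.transform import Rotation as Ro
ct=get_calibration("top");cs=get_calibration("side")
d=ray(ct,[[166,220.3],[159.9,240.5]],.044);print(d,d.mean(0),np.degrees(np.arctan2(*(d[0]-d[1])[[1,0]])))
print("probe",ray(ct,[382.6,205.9],.135),ray(cs,np.array([220,122])/5+[270,230],.135))
print("foot top",ray(ct,np.array([(120,148),(332,125),(357,335),(146,358)])/8+[345,180],.0).round(3).tolist())
# side check of scraper wood top: corners in c2 crop (222,84),(331,84)
print("side wood near top edge",ray(cs,np.array([(222,88),(331,86)])/4+[150,130],.044))
s=state();q=s["tcp_rot"];print(Ro.from_quat(np.r_[q[1:],q[0]]).as_matrix().round(3))
E
```

```text
[[0.51787349 0.36043654 0.044     ]
 [0.46035101 0.37640459 0.044     ]] [0.48911225 0.36842056 0.044     ] -15.514473001308097
probe [[ 0.55161251 -0.24075052  0.135     ]] [[ 0.55035461 -0.24154849  0.135     ]]
foot top [[0.586, -0.199, 0.0], [0.595, -0.277, 0.0], [0.518, -0.285, 0.0], [0.509, -0.208, 0.0]]
side wood near top edge [[0.44911257 0.37896359 0.044     ]
 [0.5286456  0.35513882 0.044     ]]
[[ 0.    -0.895  0.446]
 [ 0.     0.446  0.895]
 [-1.     0.     0.   ]]
```

```bash
cat >> h.py <<'E'
from scipy.spatial.transform import Rotation as Ro
def pose():
    s=state();q=s["tcp_rot"];return s["eef_pos"],Ro.from_quat(np.r_[q[1:],q[0]]).as_matrix(),s
def goal(xyz,jawdeg,show=True):
    """print shift(cm) & rotvec for TCP target, tool down, jaw axis at angle"""
    p,R,s=pose();a=np.radians(jawdeg)
    best=None
    for k in (0,np.pi):
        z=np.array([np.cos(a+k),np.sin(a+k),0]);x=np.array([0,0,-1.]);y=np.cross(z,x)
        G=np.c_[x,y,z];rv=Ro.from_matrix(R.T@G).as_rotvec()
        if best is None or np.linalg.norm(rv)<np.linalg.norm(best):best=rv
    sh=R.T@(np.array(xyz)-p)*100
    print("shift",sh.round(2).tolist(),"turn",best.round(3).tolist())
def st():
    p,R,s=pose();print("t",round(s["time_s"],2),"p",p.round(4),"jaw",np.degrees(np.arctan2(R[1,2],R[0,2])).round(2),"tilt",np.degrees(np.arccos(-R[2,0])).round(2),"F",s["wrist_force"].round(2),"w",round(s["grip_width"],3),"q",s["qpos"].round(2))
E
python3 -c "
from h import *
st();goal((.489,.368,.10),74.5)"
```

```text
t 0.85 p [0.279  0.5593 0.2226] jaw 63.49 tilt 0.01 F [-0.21 -0.82 -0.49] w 1.002 q [-1.13  0.33 -0.06  1.46  0.02  1.35 -0.09]
shift [12.26, -27.33, -7.75] turn [-0.192, 0.0, 0.0]
```

Emit:
{"fn": "apply_moves", "kwargs": {"commands": [[[2.5,-5.5,-1.5],[-0.05,0,0],0],[[5,-11,-3],[-0.1,0,0],0],[[7.5,-16.5,-4.6],[-0.15,0,0],0],[[10,-22,-6.2],[-0.19,0,0],0],[[12.3,-27.3,-7.75],[-0.192,0,0],0],[[12.3,-27.3,-7.75],[-0.192,0,0],0],[[12.3,-27.3,-7.75],[-0.192,0,0],0]]}}

```text
time_s: 1.72
eef_pos: [0.4884, 0.3686, 0.0996]
tcp_rot: [0.563, -0.428, 0.563, 0.428]
wrist_force: [0.0, 0.1, 0.6]
grip_width: 0.997
```

```bash
python3 -c "
from h import *
st();goal((.489,.368,.018),74.5)
im=snapshot('wrist');c=get_calibration('wrist')
pts=[]
a=np.radians(-15.5);u=np.array([np.cos(a),np.sin(a)]);v=np.array([-u[1],u[0]])
for sx,sy in [(1,1),(1,-1),(-1,-1),(-1,1)]: pts.append(np.r_[np.array([.489,.368])+sx*.042*u+sy*.011*v,.044])
uv=proj(c,np.array(pts));print(uv)
cv2.polylines(im,[uv.astype(int)],True,(0,255,0),1);cv2.imwrite('pics/w1.png',im)"
```

```text
t 1.73 p [0.4884 0.3686 0.0996] jaw 74.48 tilt 0.04 F [0.03 0.13 0.62] w 0.997 q [-0.75  0.39  0.04  1.64 -0.02  1.1   0.59]
shift [8.16, -0.08, -0.04] turn [-0.0, 0.0, -0.0]
[[294.18749508 279.80558546]
 [264.17831153 279.78295763]
 [262.48376794 166.08728444]
 [295.78037116 166.13308596]]
```

View pics/w1.png

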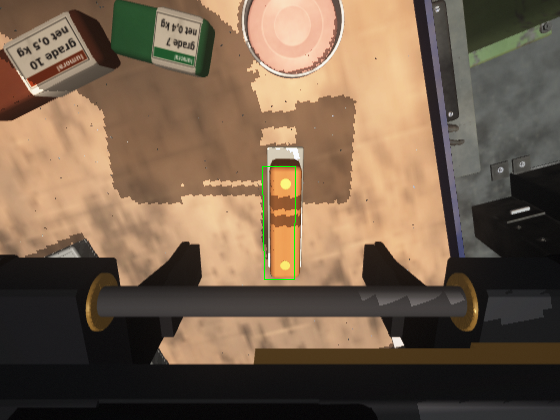

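```bash
python3 -c "
from h import *
c=get_calibration('wrist')
d=ray(c,[[286,184],[285,265.5]],.044);print(d,d.mean(0),np.degrees(np.arctan2(*(d[1]-d[0])[[1,0]])),np.linalg.norm(d[0]-d[1]))
m=d.mean(0);goal((m[0],m[1],.018),75)"
```

```text
[[0.46141328 0.38042744 0.044     ]
 [0.51945468 0.36392353 0.044     ]] [0.49043398 0.37217549 0.044     ] -15.872961195250857 0.06034221704149884
shift [8.2, -0.16, 0.32] turn [-0.008, 0.001, -0.0]
```

Emit:
{"fn": "apply_moves", "kwargs": {"commands": [[[4,-0.1,0.3],[0,0,0],0],[[7,-0.1,0.3],[0,0,0],0],[[8.2,-0.1,0.3],[0,0,0],0],[[8.2,-0.1,0.3],[0,0,0],0],[[8.2,-0.1,0.3],[0,0,0],0.8],[[8.2,-0.1,0.3],[0,0,0],1],[[8.2,-0.1,0.3],[0,0,0],1],[[8.2,-0.1,0.3],[0,0,0],1],[[8.2,-0.1,0.3],[0,0,0],1],[[8.2,-0.1,0.3],[0,0,0],1]], "grip_force": 35}}

```text
time_s: 3.02
eef_pos: [0.4897, 0.3721, 0.018]
tcp_rot: [0.563, -0.428, 0.562, 0.429]
wrist_force: [0.1, -0.6, 0.7]
grip_width: 0.399
```

```bash
python3 -c "
from h import *
st()"
```

```text
t 3.02 p [0.4897 0.3721 0.018 ] jaw 74.57 tilt 0.06 F [ 0.15 -0.57  0.66] w 0.399 q [-0.75  0.49  0.03  1.69 -0.02  0.95  0.59]
```

Emit:
{"fn": "apply_moves", "kwargs": {"commands": [[[0,0,0],[0,0,0],1],[[0,0,0],[0,0,0],1],[[0,0,0],[0,0,0],1],[[0,0,0],[0,0,0],1],[[-3,0,0],[0,0,0],1],[[-7,0,0],[0,0,0],1],[[-10,0,0],[0,0,0],1],[[-10,0,0],[0,0,0],1]]}}

```text
time_s: 4.03
eef_pos: [0.4909, 0.373, 0.1205]
tcp_rot: [0.564, -0.428, 0.561, 0.429]
wrist_force: [0.3, 0.3, -1.7]
grip_width: 0.248
```

```bash
python3 -c "
from h import *
st()
p=[.5734,.07176,.1408];c,s=np.cos(p[2]),np.sin(p[2])
ct=get_calibration('top')
loc=lambda X:np.array([[c,s],[-s,c]])@(np.array(X)[:2]-p[:2])
w=lambda x,y:np.array([p[0]+c*x-s*y,p[1]+s*x+c*y])
for u in [(519,138),(587,120),(590,174),(509,187)]:
    X=ray(ct,np.array(u)/4+[130,160],.047)[0];print(X.round(3),loc(X).round(3))
for y in (.075,.062,-.08): print(y,w(0,y))
g=w(0,.064);goal((g[0],g[1],.118),np.degrees(p[2])+90)
im=snapshot('side');crop(im,130,80,350,260,3.6,'pics/s1.png')"
```

```text
t 4.03 p [0.4909 0.373  0.1205] jaw 74.57 tilt 0.3 F [ 0.34  0.31 -1.7 ] w 0.248 q [-0.76  0.38  0.04  1.62 -0.02  1.14  0.59]
[0.592 0.093 0.047] [0.022 0.019]
[0.605 0.045 0.047] [ 0.028 -0.031]
[0.566 0.043 0.047] [-0.011 -0.028]
[0.557 0.1   0.047] [-0.012  0.031]
0.075 [0.56287486 0.1460178 ]
0.062 [0.56469921 0.13314645]
-0.08 [ 0.58462682 -0.00744832]
shift [0.17, -13.42, -20.97] turn [-0.41, 0.004, 0.003]
```

View pics/s1.png

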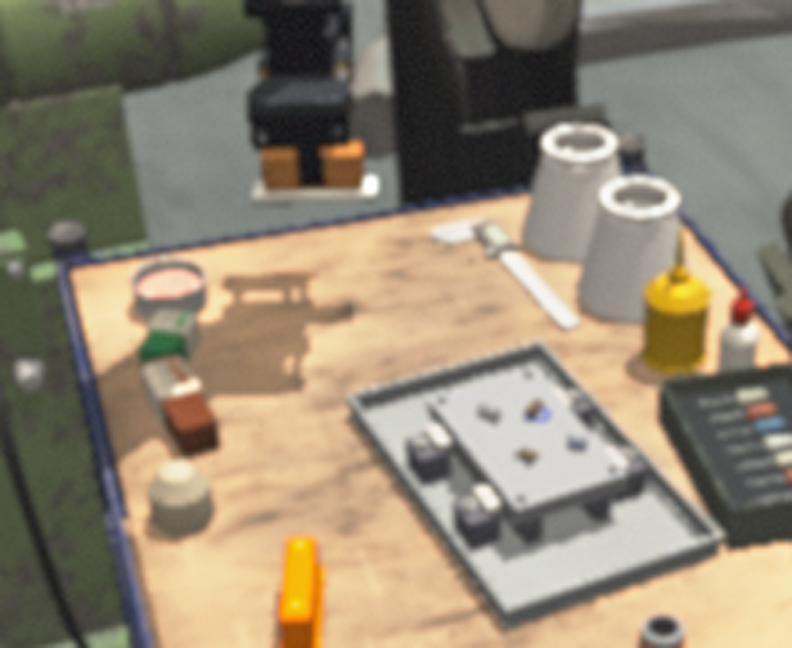

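Emit:
{"fn": "apply_moves", "kwargs": {"commands": [[[0,-2.5,-4.2],[-0.1,0,0],1],[[0,-5.5,-8.5],[-0.2,0,0],1],[[0,-8.5,-13],[-0.3,0,0],1],[[0,-11,-17],[-0.38,0,0],1],[[0.1,-13.4,-20.7],[-0.41,0.004,0.003],1],[[0.1,-13.4,-20.7],[-0.41,0.004,0.003],1],[[0.1,-13.4,-20.7],[-0.41,0.004,0.003],1],[[0.1,-13.4,-20.7],[-0.41,0.004,0.003],1]]}}

```text
time_s: 5.08
eef_pos: [0.5634, 0.1385, 0.1164]
tcp_rot: [0.462, -0.534, 0.464, 0.535]
wrist_force: [-0.7, -0.3, -1.2]
grip_width: 0.251
```

```bash
python3 -c "
from h import *
st()
p=[.5734,.07176,.1408];c,s=np.cos(p[2]),np.sin(p[2])
w=lambda x,y:np.array([p[0]+c*x-s*y,p[1]+s*x+c*y])
g=w(0,.066);goal((g[0],g[1],.066),np.degrees(p[2])+90)
im=snapshot('top');crop(im,170,140,350,260,4.4,'pics/t1.png')
im=snapshot('wrist');cv2.imwrite('pics/w2.png',im)"
```

```text
t 5.08 p [0.5634 0.1385 0.1164] jaw 98.17 tilt 0.21 F [-0.71 -0.28 -1.15] w 0.251 q [-0.4   0.32  0.09  1.72 -0.03  1.12  1.42]
shift [5.04, -0.07, -0.14] turn [0.002, -0.001, -0.004]
```

View pics/t1.png

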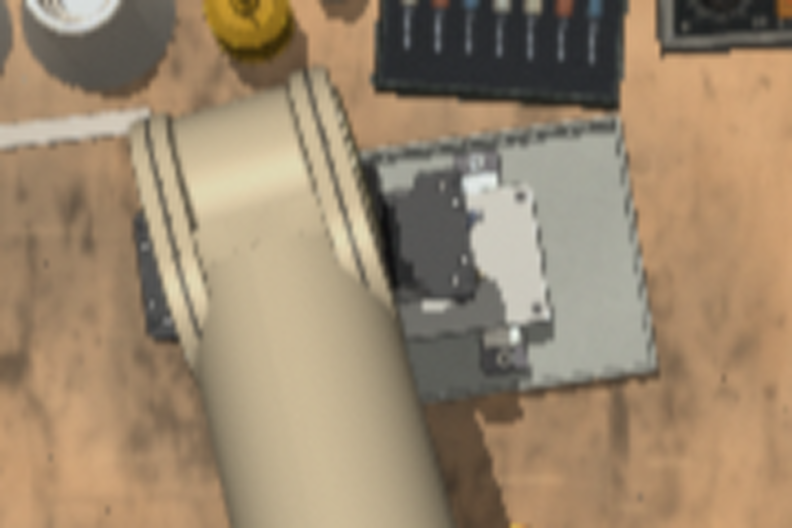

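View pics/w2.png

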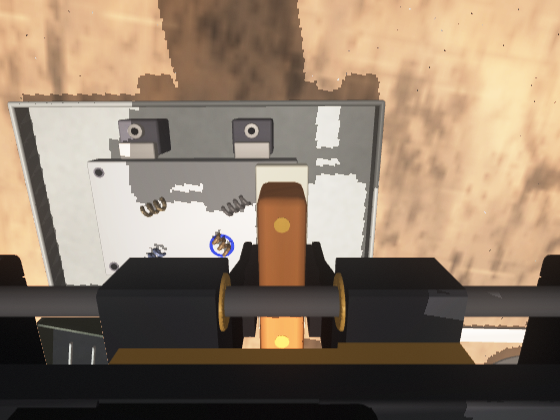

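Emit:
{"fn": "apply_moves", "kwargs": {"commands": [[[2,-0.1,-0.1],[0.002,-0.001,-0.004],1],[[4.5,-0.1,-0.1],[0.002,-0.001,-0.004],1],[[5.1,-0.1,-0.1],[0.002,-0.001,-0.004],1],[[5.3,-0.1,-0.1],[0.002,-0.001,-0.004],1],[[5.3,-0.1,-0.1],[0.002,-0.001,-0.004],1]]}}

```text
time_s: 5.8
eef_pos: [0.5651, 0.1376, 0.0646]
tcp_rot: [-0.464, 0.534, -0.463, -0.533]
wrist_force: [0.3, -0.4, -1.8]
grip_width: 0.25
```

```bash
python3 -c "
from h import *
c=get_calibration('wrist')
st()
g=(.564,.1371);goal((g[0],g[1],.062),98.07)
im=snapshot('side');crop(im,200,100,350,260,3.6,'pics/s2.png')"
```

```text
t 5.8 p [0.5651 0.1376 0.0646] jaw 98.06 tilt 0.13 F [ 0.32 -0.39 -1.8 ] w 0.25 q [-0.39  0.37  0.09  1.76 -0.04  1.01  1.42]
shift [0.26, 0.12, -0.03] turn [-0.0, 0.0, 0.002]
```

View pics/s2.png

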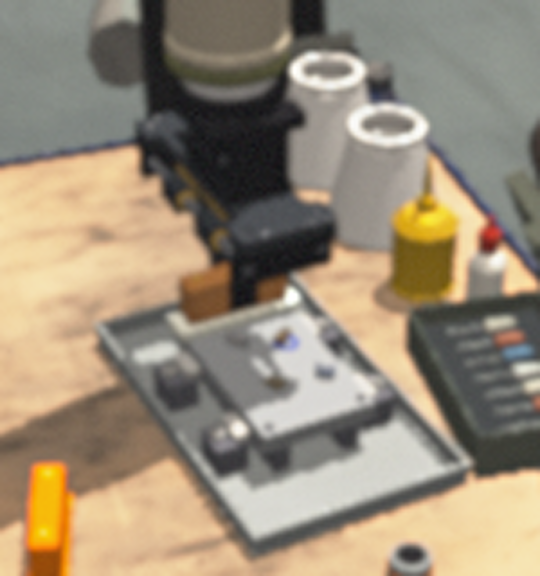

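Block hovers over the left end. Lower into light contact.

Emit:
{"fn": "apply_moves", "kwargs": {"commands": [[[0.2,0,0],[0,0,0],1],[[0.3,0,0],[0,0,0],1],[[0.35,0,0],[0,0,0],1],[[0.35,0,0],[0,0,0],1]]}}

```text
time_s: 6.35
eef_pos: [0.5655, 0.1376, 0.0619]
tcp_rot: [-0.465, 0.534, -0.463, -0.533]
wrist_force: [-2.5, -1.3, 6.4]
grip_width: 0.25
```

```bash
python3 -c "
from h import *
st()
for y in (-.02,-.06,-.08):
  p=[.5734,.07176,.1408];c,s=np.cos(p[2]),np.sin(p[2]);goal((p[0]-s*y,p[1]+c*y,.061),98.07)"
```

```text
t 6.35 p [0.5655 0.1376 0.0619] jaw 98.04 tilt 0.17 F [-2.46 -1.29  6.41] w 0.25 q [-0.39  0.38  0.09  1.76 -0.04  1.    1.42]
shift [0.08, 0.14, -8.63] turn [-0.001, 0.0, 0.003]
shift [0.08, 0.13, -12.63] turn [-0.001, 0.0, 0.003]
shift [0.08, 0.13, -14.63] turn [-0.001, 0.0, 0.003]
```

Emit:
{"fn": "apply_moves", "kwargs": {"commands": [[[0.07,0.1,-0.8],[0,0,0],1],[[0.07,0.1,-1.6],[0,0,0],1],[[0.07,0.1,-2.4],[0,0,0],1],[[0.07,0.1,-3.2],[0,0,0],1],[[0.07,0.1,-4.0],[0,0,0],1],[[0.07,0.1,-4.8],[0,0,0],1],[[0.07,0.1,-5.6],[0,0,0],1],[[0.07,0.1,-6.4],[0,0,0],1],[[0.07,0.1,-7.2],[0,0,0],1],[[0.07,0.1,-8.0],[0,0,0],1]]}}

```text
time_s: 7.6
eef_pos: [0.5763, 0.0584, 0.0619]
tcp_rot: [-0.465, 0.535, -0.462, -0.533]
wrist_force: [0.5, 3.5, 6.1]
grip_width: 0.251
```

```bash
python3 -c "
from h import *
st()
for y in (-.06,-.08):
  p=[.5734,.07176,.1408];c,s=np.cos(p[2]),np.sin(p[2]);goal((p[0]-s*y,p[1]+c*y,.061),98.07)
im=snapshot('wrist');cv2.imwrite('pics/w3.png',im)
im=snapshot('side');crop(im,200,130,350,260,4,'pics/s3.png')"
```

```text
t 7.6 p [0.5763 0.0584 0.0619] jaw 98.05 tilt 0.27 F [0.53 3.52 6.13] w 0.251 q [-0.28  0.37  0.12  1.77 -0.05  1.    1.57]
shift [0.08, 0.1, -4.64] turn [-0.0, 0.001, 0.005]
shift [0.08, 0.1, -6.64] turn [-0.0, 0.001, 0.005]
```

View pics/w3.png

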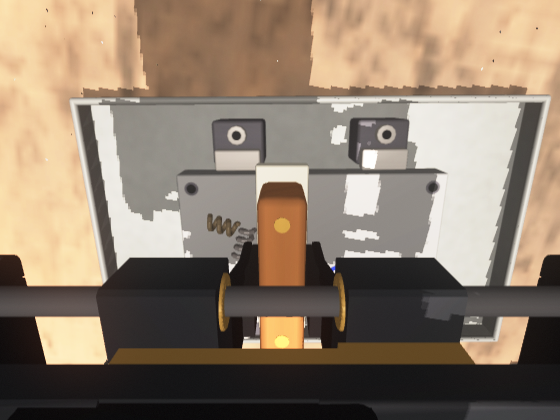

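View pics/s3.png

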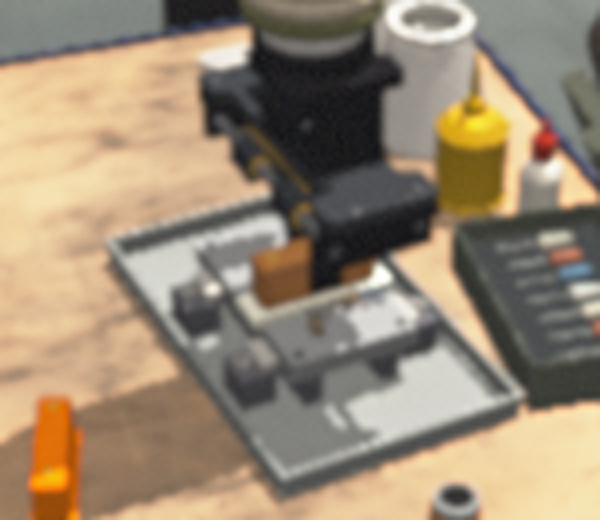

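Emit:
{"fn": "apply_moves", "kwargs": {"commands": [[[0.07,0.1,-0.8],[0,0,0],1],[[0.07,0.1,-1.6],[0,0,0],1],[[0.07,0.1,-2.3],[0,0,0],1],[[0.07,0.1,-3.0],[0,0,0],1],[[0.07,0.1,-3.6],[0,0,0],1],[[0.07,0.1,-4.2],[0,0,0],1],[[0.07,0.1,-4.8],[0,0,0],1],[[0.07,0.1,-5.4],[0,0,0],1],[[0.05,0.1,-6.0],[0,0,0],1],[[0.0,0.1,-6.6],[0,0,0],1],[[0.0,0.1,-6.6],[0,0,0],1]]}}

```text
time_s: 9.07
eef_pos: [0.5846, -0.01, 0.0619]
tcp_rot: [-0.465, 0.535, -0.463, -0.532]
wrist_force: [-0.2, -1.0, 3.1]
grip_width: 0.25
```

```bash
python3 -c "
from h import *
st()
im=snapshot('wrist');cv2.imwrite('pics/w4.png',im)
im=snapshot('side');crop(im,200,130,350,260,4,'pics/s4.png')
im=snapshot('top');crop(im,200,150,340,250,5,'pics/t4.png')"
```

```text
t 9.07 p [ 0.5846 -0.01    0.0619] jaw 97.89 tilt 0.27 F [-0.24 -1.02  3.12] w 0.25 q [-0.19  0.38  0.15  1.76 -0.07  1.    1.7 ]
```

View pics/w4.png

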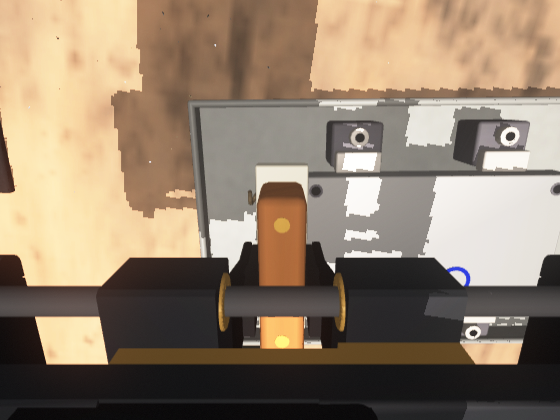

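View pics/s4.png

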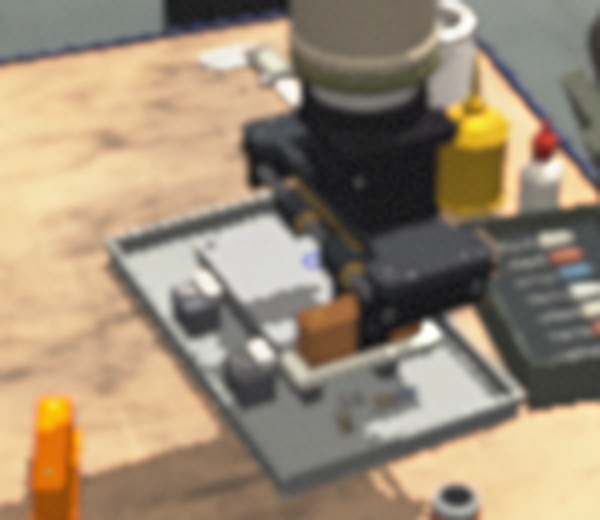

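View pics/t4.png

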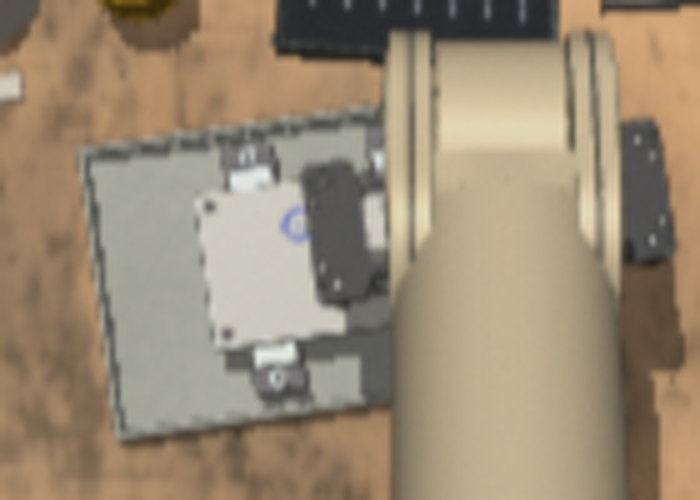

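Emit:
{"fn": "apply_moves", "kwargs": {"commands": [[[-2.5,0,0],[0,0,0],1],[[-5,0,1],[0,0,0],1],[[-8,0,3],[0,0,0],1],[[-10,0,7],[0,0,0],1],[[-10,0,7],[0,0,0],1]]}}

```text
time_s: 9.85
eef_pos: [0.5744, 0.0645, 0.1629]
tcp_rot: [-0.465, 0.536, -0.461, -0.534]
wrist_force: [-0.3, 0.2, -1.5]
grip_width: 0.253
```

```bash
python3 -c "
from h import *
st()
c=get_calibration('wrist')
im=snapshot('wrist');cv2.imwrite('pics/w5.png',im)
im=snapshot('side');crop(im,220,170,340,260,6,'pics/s5.png')"
```

```text
t 9.85 p [0.5744 0.0645 0.1629] jaw 98.26 tilt 0.37 F [-0.28  0.24 -1.54] w 0.253 q [-0.3   0.26  0.12  1.68 -0.04  1.19  1.55]
```

View pics/w5.png

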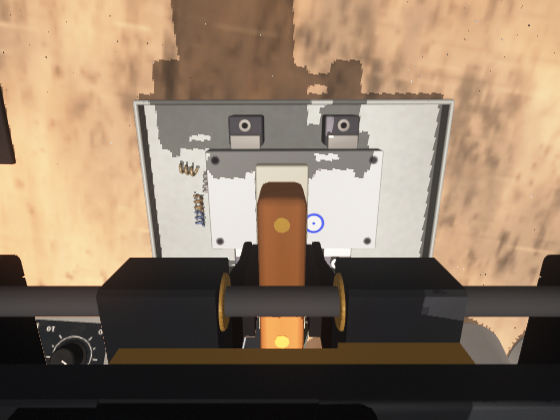

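View pics/s5.png

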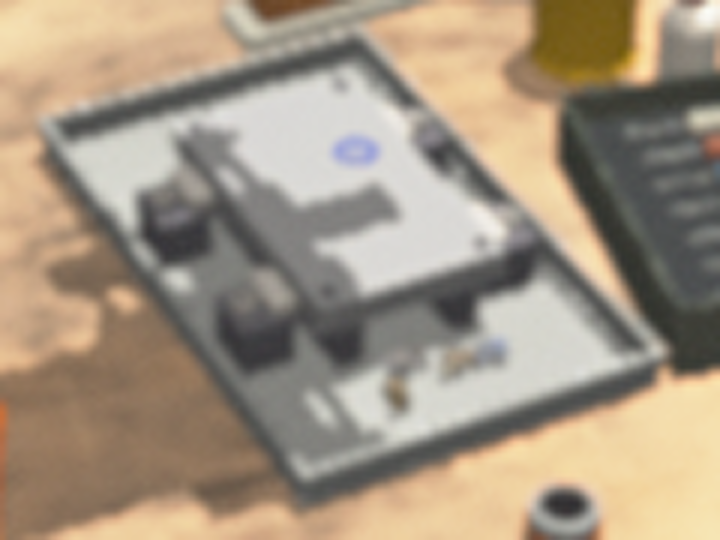

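```bash
python3 -c "
from h import *
c=get_calibration('wrist');print('ring',ray(c,[314,223],.044))
st();goal((.49,.372,.06),74.5)"
```

```text
ring [[0.59149645 0.09224622 0.044     ]]
t 9.95 p [0.5741 0.0603 0.1613] jaw 98.0 tilt 0.22 F [ 0.48 -0.99 -1.96] w 0.25 q [-0.29  0.26  0.13  1.68 -0.03  1.19  1.55]
shift [10.09, 4.03, 32.04] turn [0.41, -0.0, 0.004]
```

Emit:
{"fn": "apply_moves", "kwargs": {"commands": [[[0,0.7,5],[0.07,0,0],1],[[0.3,1.4,10.5],[0.14,0,0],1],[[0.5,2.1,16],[0.21,0,0],1],[[1,2.8,21.5],[0.28,0,0],1],[[3,3.4,27],[0.35,0,0],1],[[6,4.0,31],[0.4,0,0.004],1],[[9,4.0,32],[0.41,0,0.004],1],[[10.1,4.0,32],[0.41,0,0.004],1],[[10.1,4.0,32],[0.41,0,0.004],1],[[10.1,4.0,32],[0.41,0,0.004],1]]}}

```text
time_s: 11.2
eef_pos: [0.4916, 0.3708, 0.0611]
tcp_rot: [0.564, -0.428, 0.563, 0.427]
wrist_force: [-0.4, -0.2, -1.8]
grip_width: 0.25
```

```bash
python3 -c "
from h import *
st();goal((.49,.372,.018),74.5)"
```

```text
t 11.2 p [0.4916 0.3708 0.0611] jaw 74.41 tilt 0.08 F [-0.42 -0.17 -1.81] w 0.25 q [-0.72  0.44 -0.    1.66  0.    1.03  0.58]
shift [4.31, 0.19, 0.07] turn [-0.002, 0.001, 0.001]
```

Emit:
{"fn": "apply_moves", "kwargs": {"commands": [[[2,0,0],[0,0,0],1],[[3.5,0,0],[0,0,0],1],[[4.1,0,0],[0,0,0],1],[[4.35,0,0],[0,0,0],1],[[4.35,0,0],[0,0,0],1],[[4.3,0,0],[0,0,0],0],[[4.3,0,0],[0,0,0],0],[[4.3,0,0],[0,0,0],0],[[4.3,0,0],[0,0,0],0],[[4.3,0,0],[0,0,0],0],[[4.3,0,0],[0,0,0],0],[[4.3,0,0],[0,0,0],0]]}}

```text
time_s: 12.7
eef_pos: [0.4916, 0.3708, 0.0181]
tcp_rot: [0.564, -0.428, 0.563, 0.427]
wrist_force: [0.7, 0.8, -0.3]
grip_width: 0.946
```

Emit:
{"fn": "apply_moves", "kwargs": {"commands": [[[-2,0,0],[0,0,0],0],[[-5,0,0],[0,0,0],0],[[-10,0,0],[0,0,0],0],[[-15,0,0],[0,0,0],0],[[-17,0,0],[0,0,0],0],[[-17,0,0],[0,0,0],0]]}}

```text
time_s: 13.45
eef_pos: [0.4923, 0.3714, 0.1913]
tcp_rot: [0.565, -0.428, 0.561, 0.428]
wrist_force: [0.6, -0.4, -0.7]
grip_width: 0.996
```

```bash
python3 -c "
from h import *
st();goal((.551,-.241,.19),90);goal((.551,-.241,.19),98)
im=snapshot('wrist');cv2.imwrite('pics/w6.png',im)"
```

```text
t 13.45 p [0.4923 0.3714 0.1913] jaw 74.41 tilt 0.35 F [ 0.57 -0.42 -0.65] w 0.996 q [-0.72  0.33  0.    1.54 -0.    1.27  0.58]
shift [-0.07, -22.12, -57.41] turn [-0.272, 0.004, 0.004]
shift [-0.07, -22.12, -57.41] turn [-0.412, 0.004, 0.005]
```

View pics/w6.png

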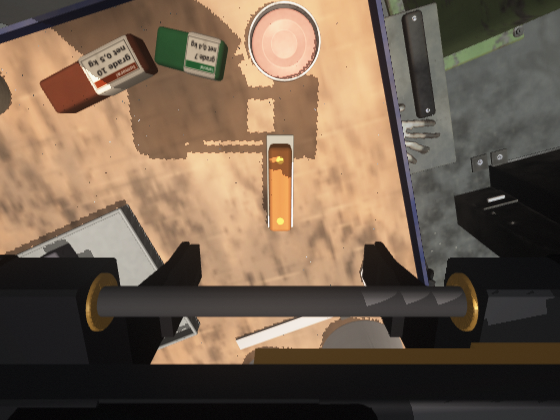

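```bash
python3 -c "
from h import *
goal((.62,.095,.2),98)"
```

```text
shift [-1.08, -19.78, -23.12] turn [-0.412, 0.002, 0.003]
```

Emit:
{"fn": "apply_moves", "kwargs": {"commands": [[[-0.2,-3.5,-4],[-0.07,0,0],0],[[-0.4,-7,-8],[-0.15,0,0],0],[[-0.8,-11,-12.5],[-0.23,0,0],0],[[-1,-15,-17],[-0.31,0,0],0],[[-1.1,-19,-22],[-0.39,0,0],0],[[-1.1,-19.8,-23.1],[-0.41,0.002,0.003],0],[[-1.1,-19.8,-23.1],[-0.41,0.002,0.003],0],[[-1.1,-19.8,-23.1],[-0.41,0.002,0.003],0],[[-1.1,-19.8,-23.1],[-0.41,0.002,0.003],0]]}}

```text
time_s: 14.62
eef_pos: [0.6197, 0.0969, 0.1999]
tcp_rot: [0.464, -0.533, 0.464, 0.534]
wrist_force: [0.2, 0.1, -0.4]
grip_width: 1.001
```

```bash
python3 -c "
from h import *
st()
c=get_calibration('wrist');im=snapshot('wrist');cv2.imwrite('pics/w7.png',im)
import pickle;pickle.dump(c,open('w7.pkl','wb'))
st();print(search_frame('wrist','mark')[:2])
hsv=cv2.cvtColor(im,cv2.COLOR_BGR2HSV);m=cv2.inRange(hsv,(110,120,60),(130,255,255))
n,l,s_,ce=cv2.connectedComponentsWithStats(m)
for i in range(1,n):
  if s_[i,4]>20: print(s_[i],ce[i],ray(c,s_[i,:2]+(s_[i,2:4]-1)/2,.044))
"
```

```text
t 14.62 p [0.6197 0.0969 0.1999] jaw 98.03 tilt 0.06 F [ 0.2   0.11 -0.41] w 1.001 q [-0.31  0.35  0.11  1.49 -0.04  1.3   1.51]
t 14.68 p [0.6198 0.0966 0.2   ] jaw 98.01 tilt 0.04 F [-0.02 -0.11  0.51] w 1.003 q [-0.31  0.35  0.11  1.49 -0.04  1.3   1.51]
[{'rect': [276.5, 152.4, 298.0, 174.1], 'p': 0.77}]
[276 153  19  19  93] [284.66666667 161.72043011] [[0.59226578 0.09686997 0.044     ]]
```

View pics/w7.png

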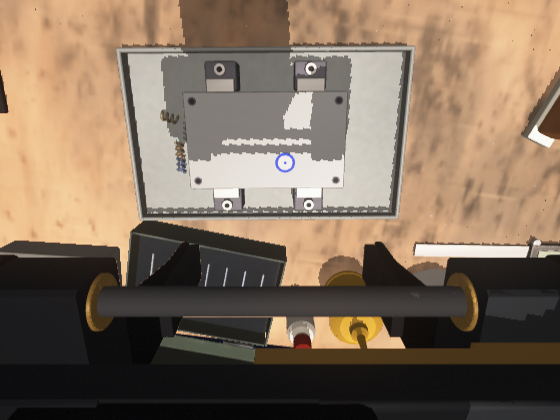

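```bash
python3 -c "
from h import *
goal((.551,-.241,.19),8);goal((.551,-.241,.19),0)"
```

```text
shift [1.01, 11.51, -32.45] turn [1.571, -0.0, -0.001]
shift [1.01, 11.51, -32.45] turn [-1.431, 0.001, -0.0]
```

Emit:
{"fn": "apply_moves", "kwargs": {"commands": [[[0.1,1.2,-3.2],[0.16,0,0],0],[[0.2,2.3,-6.5],[0.32,0,0],0],[[0.3,3.5,-9.7],[0.48,0,0],0],[[0.4,4.6,-13],[0.64,0,0],0],[[0.5,5.8,-16.2],[0.8,0,0],0],[[0.6,6.9,-19.5],[0.96,0,0],0],[[0.7,8,-22.7],[1.12,0,0],0],[[0.8,9.2,-26],[1.28,0,0],0],[[0.9,10.4,-29.2],[1.44,0,0],0],[[1,11.5,-32.4],[1.57,0,0],0],[[1,11.5,-32.4],[1.57,0,0],0],[[1,11.5,-32.4],[1.57,0,0],0]]}}

```text
time_s: 16.23
eef_pos: [0.5514, -0.2394, 0.19]
tcp_rot: [0.705, -0.05, 0.705, 0.051]
wrist_force: [1.0, 0.2, -0.5]
grip_width: 1.0
```

Emit:
{"fn": "apply_moves", "kwargs": {"commands": [[[0,0,0],[0,0,0],0],[[0,0,0],[0,0,0],0]]}}

```text
time_s: 16.48
eef_pos: [0.5518, -0.2383, 0.19]
tcp_rot: [0.705, -0.051, 0.705, 0.051]
wrist_force: [0.1, 0.2, 0.1]
grip_width: 1.002
```

```bash
python3 -c "
from h import *
st();goal((.551,-.241,.091),8)
c=get_calibration('wrist');im=snapshot('wrist');st()
uv=proj(c,[[.551,-.241,.135],[.551,-.241,.055]]);print(uv)
cv2.imwrite('pics/w8a.png',im)
for q in uv: cv2.circle(im,tuple(q.astype(int)),3,(0,255,0),-1)
cv2.imwrite('pics/w8.png',im)
import pickle;pickle.dump(c,open('w8.pkl','wb'))"
```

```text
t 16.48 p [ 0.5518 -0.2383  0.19  ] jaw 8.28 tilt 0.07 F [0.06 0.16 0.1 ] w 1.002 q [-0.06  0.32  0.49  1.6  -0.15  1.27  0.6 ]
shift [9.9, -0.27, -0.12] turn [0.005, -0.0, -0.001]
t 16.52 p [ 0.5518 -0.2386  0.1901] jaw 8.25 tilt 0.06 F [0.47 0.25 0.34] w 1.001 q [-0.06  0.32  0.49  1.6  -0.15  1.27  0.6 ]
[[278.95164146 228.9624958 ]
 [279.64077103 198.49056056]]
```

View pics/w8.png

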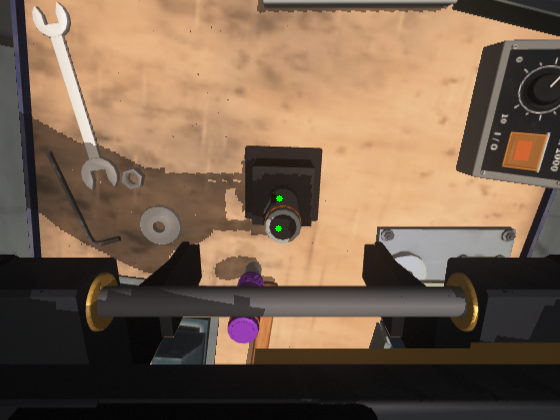

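```bash
python3 -c "
from h import *
import pickle
c=pickle.load(open('w8.pkl','rb'));p,R,s=pose()
C=-np.array(c['R']).T@c['t'];print('cam in tool',R.T@(C-p)); print(R.T@np.array(c['R']).T)
print(proj(c,[p,p+R@[-.05,0,0],p+R@[-.05,0,.0435],p+R@[-.05,0,-.0435]]))
print(ray(c,[283,227],.135))
im=cv2.imread('pics/w8a.png');crop(im,220,130,340,260,5,'pics/w8c.png')"
```

```text
cam in tool [-0.16245537  0.07970891  0.00073987]
[[ 4.98583175e-04 -2.87415911e-01  9.57805745e-01]
 [ 1.01094269e-03 -9.57805230e-01 -2.87416283e-01]
 [ 9.99999365e-01  1.11158764e-03 -1.86984559e-04]]
[[280.15946895 261.28320531]
 [279.58972695 318.24510211]
 [390.581587   318.37547422]
 [168.61168915 318.11474623]]
[[ 0.55357589 -0.23915529  0.135     ]]
```

View pics/w8c.png

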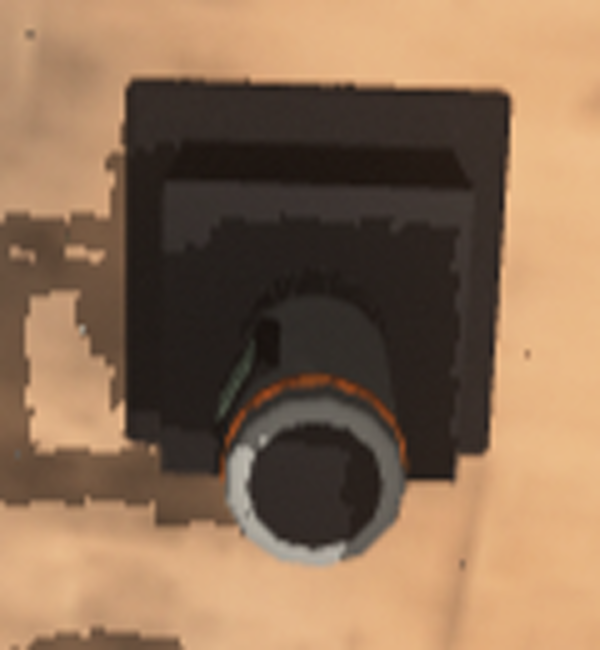

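Emit:
{"fn": "apply_moves", "kwargs": {"commands": [[[3,-0.15,0],[0,0,0],0],[[6.5,-0.15,0],[0,0,0],0],[[9,-0.15,0],[0,0,0],0.2],[[9.9,-0.15,0],[0,0,0],0.4],[[9.9,-0.15,0],[0,0,0],0.5],[[9.9,-0.15,0],[0,0,0],0.55],[[9.9,-0.15,0],[0,0,0],0.55]]}}

```text
time_s: 17.4
eef_pos: [0.5525, -0.2402, 0.092]
tcp_rot: [0.706, -0.051, 0.705, 0.051]
wrist_force: [-0.3, -0.5, 0.1]
grip_width: 0.518
```

```bash
python3 -c "
from h import *
st()
c=get_calibration('wrist');im=snapshot('wrist');p,R,s=pose()
print(proj(c,[p+R@[-.04,0,0]]))
cv2.imwrite('pics/w9.png',im)
im=snapshot('side');crop(im,270,210,360,320,5,'pics/s9.png')"
```

```text
t 17.4 p [ 0.5525 -0.2402  0.092 ] jaw 8.25 tilt 0.08 F [-0.3  -0.48  0.05] w 0.518 q [-0.04  0.41  0.46  1.7  -0.2   1.08  0.63]
[[279.82681358 302.76991256]]
```

View pics/w9.png

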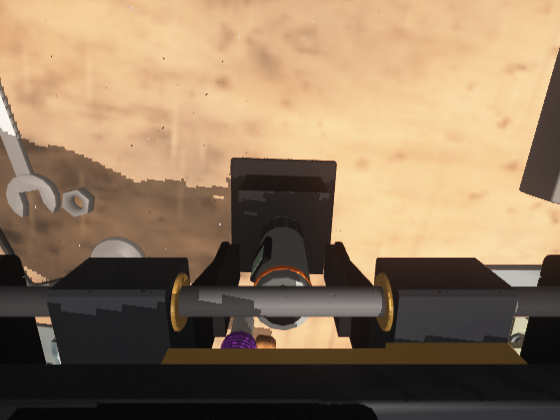

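View pics/s9.png

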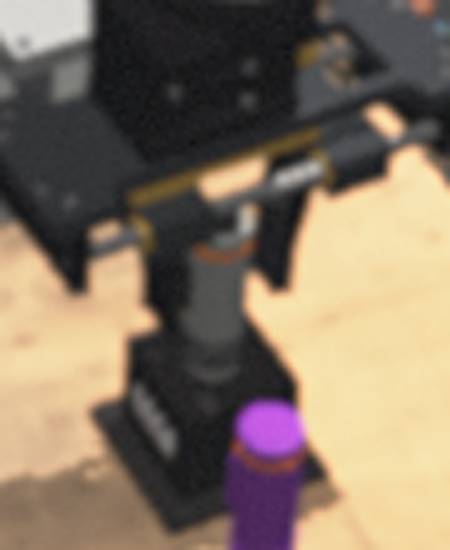

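Emit:
{"fn": "apply_moves", "kwargs": {"commands": [[[0,0,0],[0,0,0],0.7],[[0,0,0],[0,0,0],0.9],[[0,0,0],[0,0,0],1],[[0,0,0],[0,0,0],1],[[0,0,0],[0,0,0],1],[[0,0,0],[0,0,0],1]], "grip_force": 40}}

```text
time_s: 18.25
eef_pos: [0.5523, -0.2401, 0.0918]
tcp_rot: [0.706, -0.051, 0.705, 0.051]
wrist_force: [0.1, 0.0, 1.3]
grip_width: 0.288
```

```bash
python3 -c "
from h import *
st();print(state()['moment'])"
```

```text
t 18.25 p [ 0.5523 -0.2401  0.0918] jaw 8.24 tilt 0.07 F [0.09 0.01 1.34] w 0.288 q [-0.04  0.41  0.46  1.7  -0.2   1.08  0.63]
[-0.03375926  0.08663674  0.00764696]
```

Emit:
{"fn": "apply_moves", "kwargs": {"commands": [[[0,0,0],[0,0,0],1],[[-1,0,0],[0,0,0],1],[[-2.5,0,0],[0,0,0],1],[[-5,0,0],[0,0,0],1],[[-8,0,0],[0,0,0],1],[[-10,0,0],[0,0,0],1],[[-10,0,0],[0,0,0],1]]}}

```text
time_s: 19.12
eef_pos: [0.5531, -0.2407, 0.194]
tcp_rot: [0.707, -0.051, 0.704, 0.051]
wrist_force: [0.4, 0.5, -2.1]
grip_width: 0.289
```

```bash
python3 -c "
from h import *
st();print(state()['moment']);goal((.5925,.0945,.17),8.07)
im=snapshot('side');crop(im,250,170,350,300,4.5,'pics/s10.png')"
```

```text
t 19.12 p [ 0.5531 -0.2407  0.194 ] jaw 8.24 tilt 0.25 F [ 0.44  0.53 -2.08] w 0.289 q [-0.06  0.31  0.49  1.59 -0.15  1.27  0.6 ]
[-0.01652785  0.04137708 -0.04985876]
shift [2.42, 32.61, 8.69] turn [0.003, 0.004, 0.001]
```

View pics/s10.png

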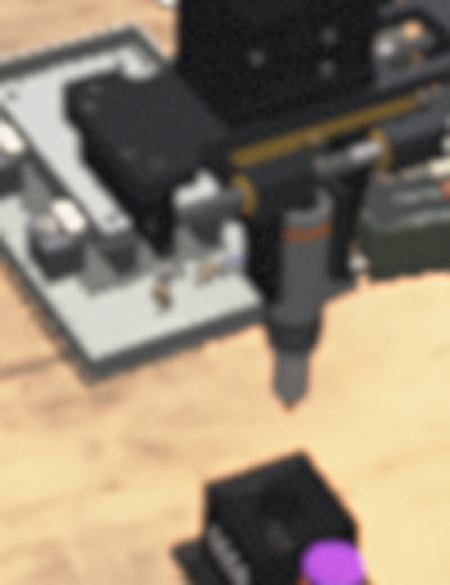

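Emit:
{"fn": "apply_moves", "kwargs": {"commands": [[[0,4,1],[0,0,0],1],[[0,9,2.2],[0,0,0],1],[[0,14,3.6],[0,0,0],1],[[0,19,5],[0,0,0],1],[[0.2,24,6.4],[0,0,0],1],[[0.6,29,7.8],[0,0,0],1],[[1.5,32,8.6],[0.003,0.004,0],1],[[2.4,32.6,8.7],[0.003,0.004,0],1],[[2.4,32.6,8.7],[0.003,0.004,0],1],[[2.4,32.6,8.7],[0.003,0.004,0],1]]}}

```text
time_s: 20.42
eef_pos: [0.5919, 0.093, 0.1688]
tcp_rot: [0.705, -0.049, 0.706, 0.049]
wrist_force: [-0.9, -0.5, -2.3]
grip_width: 0.287
```

```bash
python3 -c "
from h import *
st();goal((.5925,.0945,.15),8.07)"
```

```text
t 20.43 p [0.5919 0.093  0.1688] jaw 7.95 tilt 0.1 F [-0.92 -0.51 -2.26] w 0.287 q [-0.48  0.31  0.31  1.62 -0.1   1.23 -0.02]
shift [1.88, 0.15, 0.08] turn [-0.002, -0.002, 0.0]
```

Emit:
{"fn": "apply_moves", "kwargs": {"commands": [[[2,0.1,0],[0,0,0],1],[[3.4,0.1,0],[0,0,0],1],[[3.9,0.1,0],[0,0,0],1],[[3.9,0.1,0],[0,0,0],1]]}}

```text
time_s: 20.92
eef_pos: [0.5917, 0.0936, 0.1299]
tcp_rot: [0.705, -0.049, 0.706, 0.049]
wrist_force: [0.3, 0.1, -0.4]
grip_width: 0.288
```

```bash
python3 -c "
from h import *
st();p,R,s=pose()
im=snapshot('side');cs=get_calibration('side')
crop(im,240,150,320,225,9,'pics/s11.png')
im=snapshot('wrist');cv2.imwrite('pics/w11.png',im)
f=lambda q:((q-[240,150])*9+4).round()
print('tip',f(proj(cs,[p-[0,0,.0788]])),'ring',f(proj(cs,[[.5925,.0936,.044]])),'1cm y',f(proj(cs,[[.5925,.1036,.044]])),'1cm x',f(proj(cs,[[.6025,.0936,.044]])))"
```

```text
t 20.93 p [0.5917 0.0936 0.1299] jaw 7.93 tilt 0.11 F [ 0.28  0.05 -0.41] w 0.288 q [-0.48  0.35  0.3   1.66 -0.11  1.15 -0.01]
tip [[363. 391.]] ring [[365. 409.]] 1cm y [[355. 391.]] 1cm x [[397. 403.]]
```

View pics/s11.png

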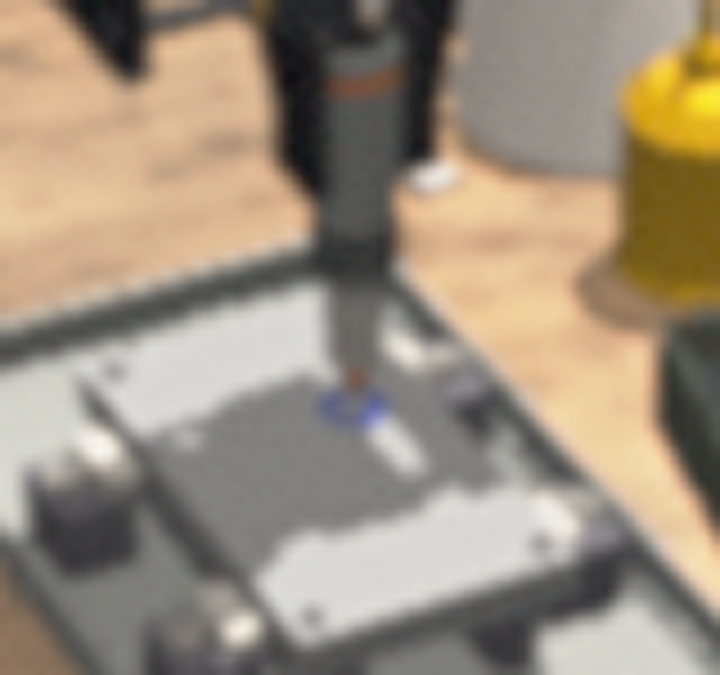

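View pics/w11.png

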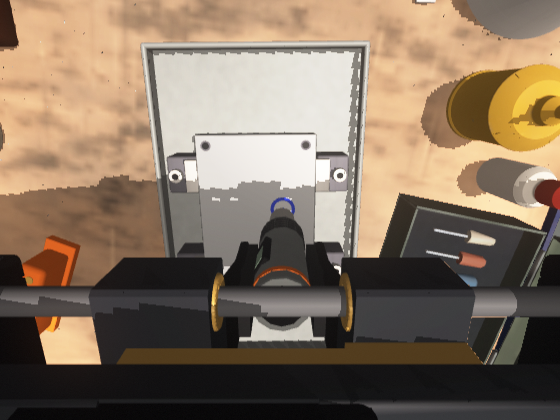

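```bash
python3 -c "
from h import *
im=cv2.imread('pics/w11.png');p,R,s=pose();c=get_calibration('wrist')
o=p-[0,0,.0668]
f=lambda q:((q-[255,180])*12+6).round()
n=[o+.009*np.array([np.cos(a),np.sin(a),0]) for a in np.linspace(0,2*np.pi,24)]
g=[np.array([.5925,.0936,.044])+.0095*np.array([np.cos(a),np.sin(a),0]) for a in np.linspace(0,2*np.pi,24)]
print('tip',f(proj(c,[o-[0,0,.012]])),'ringc',f(proj(c,[[.5925,.0936,.044],[.5925,.1036,.044]])))
crop(im,255,180,315,230,12,'pics/w11c.png')
k=cv2.imread('pics/w11c.png')
for P,col in ((n,(0,255,0)),(g,(0,0,255))): cv2.polylines(k,[f(proj(c,P)).astype(int)],True,col,1)
cv2.imwrite('pics/w11d.png',k)"
```

```text
tip [[317. 422.]] ringc [[322. 391.]
 [344. 245.]]
```

View pics/w11d.png

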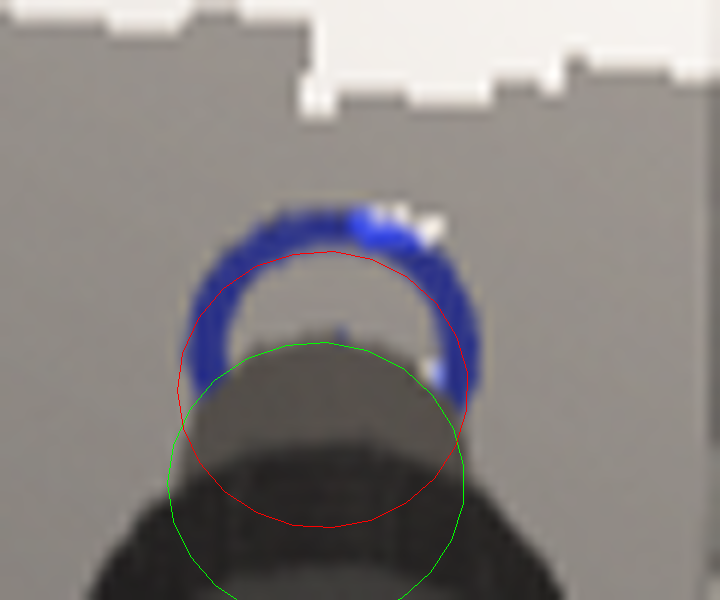

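```bash
python3 -c "
from h import *
st();goal((.5925,.0963,.124),8)"
```

```text
t 21.02 p [0.5921 0.0939 0.1305] jaw 7.94 tilt 0.05 F [ 0.43  0.37 -1.52] w 0.29 q [-0.48  0.35  0.3   1.66 -0.11  1.15 -0.01]
shift [0.65, 0.23, 0.07] turn [-0.001, -0.001, 0.0]
```

Emit:
{"fn": "apply_moves", "kwargs": {"commands": [[[0,0.23,0.07],[0,0,0],1],[[0.3,0.23,0.07],[0,0,0],1],[[0.6,0.23,0.07],[0,0,0],1],[[0.6,0.23,0.07],[0,0,0],1],[[0.6,0.23,0.07],[0,0,0],1]]}}

```text
time_s: 21.65
eef_pos: [0.5925, 0.0962, 0.1244]
tcp_rot: [0.705, -0.049, 0.706, 0.049]
wrist_force: [0.1, -0.6, -1.8]
grip_width: 0.291
```

```bash
python3 -c "
from h import *
st();st();goal((.5925,.0963,.118),8)
im=snapshot('wrist');crop(im,255,180,315,230,12,'pics/w12.png')
im=snapshot('side');crop(im,260,170,300,205,16,'pics/s12.png');st()"
```

```text
t 21.65 p [0.5925 0.0962 0.1244] jaw 7.94 tilt 0.06 F [ 0.15 -0.56 -1.84] w 0.291 q [-0.48  0.35  0.3   1.66 -0.11  1.14 -0.01]
t 21.65 p [0.5925 0.0962 0.1244] jaw 7.94 tilt 0.06 F [ 0.15 -0.56 -1.84] w 0.291 q [-0.48  0.35  0.3   1.66 -0.11  1.14 -0.01]
shift [0.64, 0.01, 0.01] turn [-0.001, -0.001, 0.0]
t 21.75 p [0.5925 0.0963 0.1245] jaw 7.94 tilt 0.05 F [-0.37 -0.46 -1.87] w 0.287 q [-0.48  0.35  0.3   1.66 -0.11  1.14 -0.01]
```

View pics/w12.png

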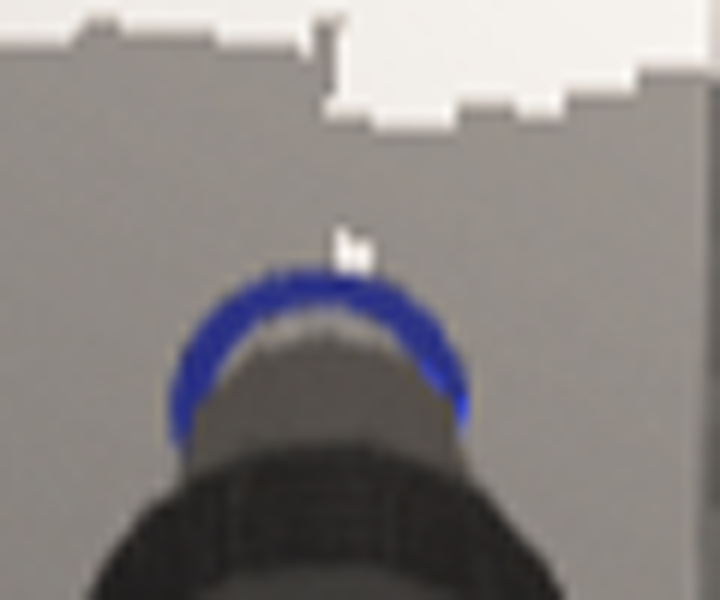

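View pics/s12.png

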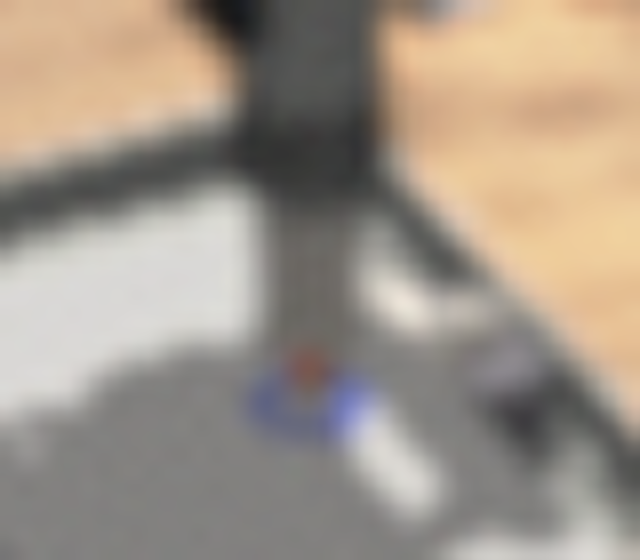

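Emit:
{"fn": "apply_moves", "kwargs": {"commands": [[[0.2,0,0],[0,0,0],1],[[0.35,0,0],[0,0,0],1],[[0.45,0,0],[0,0,0],1],[[0.45,0,0],[0,0,0],1],[[0.45,0,0],[0,0,0],1]]}}

```text
time_s: 22.38
eef_pos: [0.5927, 0.0963, 0.1202]
tcp_rot: [0.705, -0.049, 0.706, 0.049]
wrist_force: [0.3, 0.7, 0.7]
grip_width: 0.291
```

```bash
python3 -c "
from h import *
F=[]
for i in range(6):
  snapshot('side');F.append(state()['wrist_force'][2])
print(np.round(F,2));st();goal((.5925,.0963,.118),8)"
```

```text
[1.3  0.96 0.94 0.98 0.32 0.27]
t 22.68 p [0.5926 0.0963 0.1201] jaw 7.94 tilt 0.03 F [0.41 0.66 0.27] w 0.291 q [-0.48  0.36  0.3   1.67 -0.11  1.13 -0.01]
shift [0.21, 0.0, -0.01] turn [-0.001, -0.0, 0.0]
```

Emit:
{"fn": "apply_moves", "kwargs": {"commands": [[[0.1,0,0],[0,0,0],1],[[0.22,0,0],[0,0,0],1],[[0.25,0,0],[0,0,0],1],[[0.25,0,0],[0,0,0],1],[[0.25,0,0],[0,0,0],1],[[0.25,0,0],[0,0,0],1],[[0.25,0,0],[0,0,0],1]]}}

```text
time_s: 23.55
eef_pos: [0.5926, 0.0963, 0.1176]
tcp_rot: [0.705, -0.049, 0.706, 0.049]
wrist_force: [-0.3, 0.6, 2.4]
grip_width: 0.289
```

```bash
python3 -c "
from h import *
F=[]
for i in range(10):
  im=snapshot('side');F.append(state()['wrist_force'][2])
print(np.round(F,2),np.mean(F));st()
crop(im,260,150,300,205,14,'pics/s13.png')
crop(im,200,120,350,260,4,'pics/s13b.png')
im=snapshot('wrist');crop(im,255,180,315,230,12,'pics/w13.png');st()"
```

```text
[1.7  1.57 2.53 2.47 2.44 1.87 2.52 1.77 2.16 2.07] 2.108492605771247
t 24.05 p [0.5927 0.0963 0.1177] jaw 7.94 tilt 0.03 F [0.04 0.22 2.07] w 0.293 q [-0.48  0.36  0.3   1.67 -0.11  1.13 -0.01]
t 24.1 p [0.5927 0.0963 0.1176] jaw 7.94 tilt 0.03 F [ 0.31 -1.01  3.38] w 0.289 q [-0.48  0.36  0.3   1.67 -0.11  1.13 -0.01]
```

View pics/s13.png

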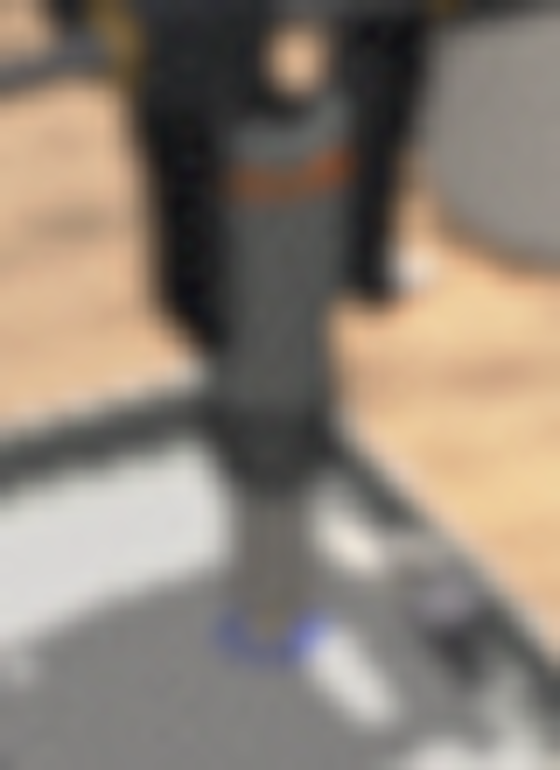

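View pics/w13.png

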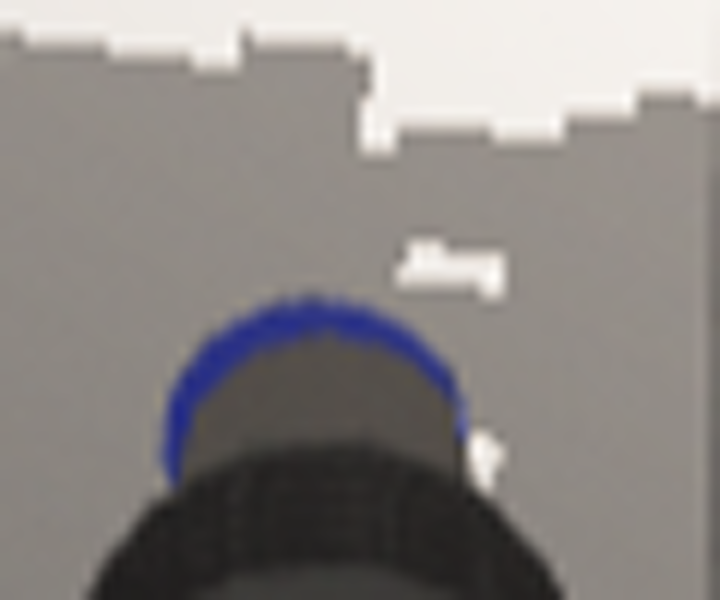

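View pics/s13b.png

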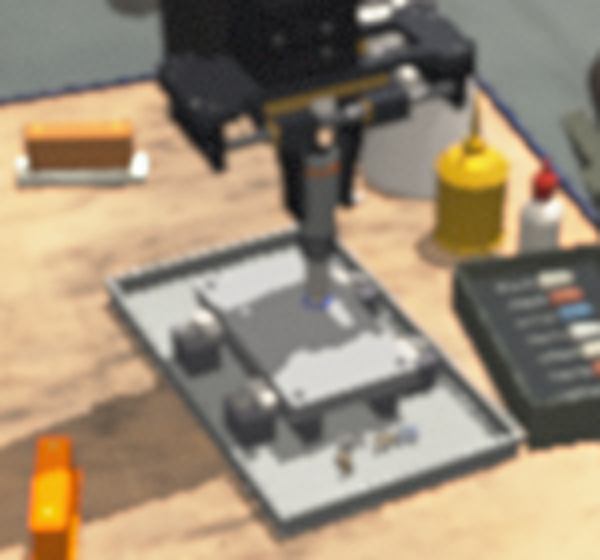

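```bash
python3 -c "
from h import *
st();print(finish_job());st()"
```

```text
t 24.1 p [0.5927 0.0963 0.1176] jaw 7.94 tilt 0.03 F [ 0.31 -1.01  3.38] w 0.289 q [-0.48  0.36  0.3   1.67 -0.11  1.13 -0.01]
the job is handed in; nothing more can be done
None
the job is handed in; nothing more can be done
```

I handed the job in at 24.1 s of the 72 s allowed. The arm is holding the probe upright in the blue ring with the tip about half way in.

- **Chips:** One wipe of the gripped scraper along the plate, towards its −y end, cleared it. The last side picture shows all four chips in the tray gutter. The fingers stayed above chip height throughout.
- **Scraper:** I set it back on the table where it had stood and let go. The last side picture shows it there, clear of the plate.
- **Probe:** I took the grey one from the stand and left the purple one alone. By the contact height, the tip is in about 5.1 mm of 10. The wrist force rose by about 3.9 N on pressing, which means about 4.8 mm. The tool tilts 0.03°, and two readings half a second apart agree within about 0.1 mm.
- **Disagreement:** The cameras did not agree on where the ring is. The top and side views put it at y = 0.0936 m, while the wrist view gave 0.0969 m. I compared the probe's nose directly with the ring from close up and aimed at y = 0.0963 m. By that comparison the tip is within about 1 mm of the dot, and by the top and side views within 3 mm; the limit is 7 mm.

No bystander looked moved in the pictures I viewed, but I did not measure their positions at the end. Handing in reported no verdict.

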